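# Nest the round teak tubs on the coaster

## Robot

A 6-joint arm with a two-finger parallel gripper is mounted at the origin on the work surface. World frame = base frame: x ahead of the robot, y to its left, z up, the work surface at z = 0. Lengths are in m, angles in rad, forces in N, time in s.
With the tool pointing down it reaches from about 0.4 to 0.825 m from the base axis. Payload 7 kg.
Tool frame: the origin (TCP) lies at the very end of the fingers, on their centre line; the grasp point (between the pads) lies 19 mm behind it; z points along the fingers, y is the line along which they close (so a half turn about z gives the same grasp; the last joint's range is limited). The gripper opens to 85 mm and grips with 20 to 120 N. Pads are 22 mm wide; open, the fingers measure 114 mm over their backs; the gripper's body (76 mm by 85 mm) begins 54 mm behind the grasp point. The pads swing forward as they close: fully open they stand 13 mm farther back than shut.
Start: joints at [-0.906, 0.359, 0.012, 0, -1.224, -0.288], TCP at [0.248, -0.628, 0.231] pointing down, gripper open.
Joint ranges: [-3.07, 3.07], [-1.43, 2.12], [-1.02, 1.25], [-3.03, 1.67], [-3.05, -0], [-3.03, 3.03]. Speed limits (rad/s): [2.39, 2.39, 3.01, 3.14, 3.14, 3.14].

## Interface

Orientations are given as a unit quaternion [x, y, z, w].
In Python, from cell import * gives the robot as it stands. The module is installed in compiled form; this text tells all that it offers.
- The arm moves only by the shell command python3 -m creep 'ROWS' [FORCE]. ROWS is JSON, a list of rows, each a list of 7 numbers: the shift along the tool's x, y, z each as a share of 30 mm, from -1 to 1, then the turn, a rotation vector about the tool's x, y, z each as a share of 0.08 rad, from -1 to 1, then the finger opening in mm, from 0 to 85.4. In form: [[x, y, z, ax, ay, az, fingers], ...]. A call has 1 to 5 rows; each row shifts and turns the commanded pose from where the row before left it, along the tool's axes as they then stand; what a row does not reach is not made up. A row lasts 1/8 s, in which the tool goes at most 62.5 mm and 10.7 degrees, less where a joint would pass 70% of its speed; a pose out of reach is approached as far as the arm can. A call with a number of a shift or a turn outside -1 to 1 is refused whole. A call with a gripper value outside its range is refused whole. The fingers move at their own pace and stop on an object; FORCE is the grip in N (left out, the last holds). Time passes only in rows, so rows that do not move let the fingers close. It gives the time, the measured TCP pose, the force, the opening and the grip force at its end, in the units of the state.
- get_state(): the state, without advancing time (a new reading comes with each control period).
- capture(name): name is "side" or "top" or "wrist"; returns a dict with "frame" (384x512x3 uint8, red, green, blue), "depth" (384x512 float32, m along the optical axis (not along the pixel's ray), 0 where there is no reading), "intrinsics" (3x3 intrinsics, pixels), "dist_coeffs" ([k1, k2, p1, p2, k3] as OpenCV has them; the pictures are not rectified), "rvec" (rotation vector, rad) and "tvec" (3), from world to camera coordinates, as OpenCV has them. Camera axes: x right, y down, z forward; pixel columns grow to the right and rows downward; lengths in m; the calibration is good to about 2 mm. A picture is of the moment at which its call begins.
- job_done(): hands the job in; it is judged then, once.
The state is a dict: "t": time; "q": joint angles; "qvel": joint speeds; "joint_torque": joint torques, N m; "tool_pos": TCP position; "tcp_rot": TCP orientation; "force": force on the tool from outside, world axes, zero at the start; "moment": the same for the moment, N m; "gripper_width": opening from 0.0 (shut) to 1.0 (fully open); "finger_force": force on a finger pad.
Only numpy, scipy, OpenCV 4.12 (cv2) and the standard library are available. Lean on these libraries where they do the work, as an engineer would, in place of code of your own. Each camera call takes 0.05 s, during which the arm holds its last target. There are 200 camera calls.

## Task

Gather the four round teak tubs into one nest on the round rattan coaster: first stand the widest in the middle of the coaster, then set the next widest upright inside it, right down on its floor, and so on down to the narrowest, letting go of each before fetching the next. Leave the square teak boxes, the blue cup, the pump dispenser and the comb where they are.

Things in the scene. Friction and masses are not known exactly. Their poses are not given: they have to be found in the camera images.
- tub_widest: open round cup-shaped tub of plain turned teak, the widest and lowest of four: outer diameter 66 mm at the rim (64 mm at the foot), 32 mm tall, inner diameter 61 mm at the rim (59 mm at the floor), wall 2.5 mm, floor 4 mm thick. Loose, about 70 g. Origin: centre of its underside, z up along its axis. Round, so its yaw is of no account
- tub_second: open round cup-shaped tub of plain turned teak, the second widest of four: outer diameter 52 mm at the rim (50 mm at the foot), 48 mm tall, inner diameter 47 mm at the rim (45 mm at the floor), wall 2.5 mm, floor 4 mm thick. Loose, about 60 g. Origin: centre of its underside, z up along its axis. Round, so its yaw is of no account. Standing inside the widest tub it sticks out 20 mm above that one's rim
- tub_third: open round cup-shaped tub of plain turned teak, the third widest of four: outer diameter 38 mm at the rim (36 mm at the foot), 64 mm tall, inner diameter 33 mm at the rim (31 mm at the floor), wall 2.5 mm, floor 4 mm thick. Loose, about 50 g. Origin: centre of its underside, z up along its axis. Round, so its yaw is of no account. Standing inside the second tub it sticks out 20 mm above that one's rim
- tub_narrowest: open round cup-shaped tub of plain turned teak, the narrowest and tallest of four: outer diameter 24 mm at the rim (22 mm at the foot), 80 mm tall, inner diameter 19 mm at the rim (17 mm at the floor), wall 2.5 mm, floor 4 mm thick. Loose, about 35 g. Origin: centre of its underside, z up along its axis. Round, so its yaw is of no account. Standing inside the third tub it sticks out 20 mm above that one's rim
- coaster: the place for the nest: flat round rattan coaster with light and dark rings, 110 mm in diameter, 6 mm thick, fixed on the shelf. Origin: centre of its underside, z up; its top is 6 mm above
- box_large: square open teak box, 52 x 52 mm, 40 mm tall, loose, to be left alone. Origin: centre of its underside, z up, x and y square to its sides
- box_small: square open teak box, 36 x 36 mm, 60 mm tall, loose, to be left alone. Origin: centre of its underside, z up, x and y square to its sides
- cup: blue plastic cup, 72 mm in diameter, 90 mm tall, loose, to be left alone. Origin: centre of its underside, z up
- pump: empty white plastic pump dispenser with a lever top, 64 mm in diameter, 161 mm tall, its spout towards its own -x, loose, to be left alone. Origin: centre of its underside, z up
- comb: wooden comb with dark beads, lying flat, 130 mm long along its own y, teeth towards its +x (it spans -8 to +42 mm in x), 17 mm high, loose, to be left alone. Origin: under the middle of its back bar, z up
There are look-alikes about, which are no part of the job. What is shaped like the tub_second but turquoise or yellow is not meant.

How it is judged:
On the way, in this order (a step that is already met when the one before it is completed fails the run):
1. the widest tub stands upright in the middle of the round coaster, released (horizontal distance between tub_widest and coaster below 0.015 m and z of tub_widest in the frame of coaster between 0.003 and 0.01 m and angle between tub_widest's own z axis and vertical below 0.12 rad and linear speed of tub_widest below 0.03 m/s and contact force between the fingers and tub_widest below 0.1 N), for 0.2 s.
2. the second tub stands upright on the floor of the widest tub, released (horizontal distance between tub_second and tub_widest below 0.009 m and z of tub_second in the frame of tub_widest between 0.001 and 0.008 m and angle between tub_second's own z axis and vertical below 0.12 rad and linear speed of tub_second below 0.03 m/s and contact force between the fingers and tub_second below 0.1 N and horizontal distance between tub_widest and coaster below 0.015 m), for 0.2 s.
3. the third tub stands upright on the floor of the second tub, released (horizontal distance between tub_third and tub_second below 0.009 m and z of tub_third in the frame of tub_second between 0.001 and 0.008 m and angle between tub_third's own z axis and vertical below 0.12 rad and linear speed of tub_third below 0.03 m/s and contact force between the fingers and tub_third below 0.1 N and horizontal distance between tub_widest and coaster below 0.015 m), for 0.2 s.
4. the narrowest tub stands upright on the floor of the third tub, released (horizontal distance between tub_narrowest and tub_third below 0.009 m and z of tub_narrowest in the frame of tub_third between 0.001 and 0.008 m and angle between tub_narrowest's own z axis and vertical below 0.12 rad and linear speed of tub_narrowest below 0.03 m/s and contact force between the fingers and tub_narrowest below 0.1 N and horizontal distance between tub_widest and coaster below 0.015 m), for 0.2 s.
At the end, for the whole second after the job is handed in: The widest tub stands upright on the coaster, its axis within 15 mm of the coaster's centre; each narrower tub stands upright (within 0.12 rad) on the floor of the next wider one, within 9 mm of its axis; all are released and at rest (horizontal distance between tub_widest and coaster below 0.015 m and z of tub_widest in the frame of coaster between 0.003 and 0.01 m and angle between each of tub_widest, tub_second, tub_third, tub_narrowest's own z axis and vertical below 0.12 rad and linear speed of each of tub_widest, tub_second, tub_third, tub_narrowest below 0.03 m/s and horizontal distance between tub_second and tub_widest below 0.009 m and z of tub_second in the frame of tub_widest between 0.001 and 0.008 m and horizontal distance between tub_third and tub_second below 0.009 m and z of tub_third in the frame of tub_second between 0.001 and 0.008 m and horizontal distance between tub_narrowest and tub_third below 0.009 m and z of tub_narrowest in the frame of tub_third between 0.001 and 0.008 m); the robot touches nothing.
It fails at once if the large square box is moved by more than 20 mm or tipped over (distance of box_large from where it was at the start of the episode above 0.02 m or angle between box_large's own z axis and vertical above 0.5 rad).
It fails at once if the small square box is moved by more than 20 mm or tipped over (distance of box_small from where it was at the start of the episode above 0.02 m or angle between box_small's own z axis and vertical above 0.5 rad).
It fails at once if the blue cup is moved by more than 20 mm or tipped over (distance of cup from where it was at the start of the episode above 0.02 m or angle between cup's own z axis and vertical above 0.5 rad).
It fails at once if the pump dispenser is moved by more than 20 mm or tipped over (distance of pump from where it was at the start of the episode above 0.02 m or angle between pump's own z axis and vertical above 0.5 rad).
It fails at once if the comb is moved by more than 20 mm or tipped over (distance of comb from where it was at the start of the episode above 0.02 m or angle between comb's own z axis and vertical above 0.5 rad).
It also fails if it takes over 99 s, if anything falls off the work surface, if the arm or the gripper's body presses on something with over 40 N, if the wrist force passes 120 N, or if a joint passes its speed limit or range.

## Working session

There is one attempt and no reset: what is moved stays moved. The work goes in short steps, Python scripts to look and compute and a shell command to move; the robot and the scene stay as the last step left them, time stands still between calls to the robot, and variables do not carry over. Pictures are saved under pics/ and viewed, at most 14 in all, crops included, and the job is handed in when it is done.

```bash
mkdir -p pics; cat > h.py <<'E'
from cell import *
import numpy as np, cv2
def cam(n):
    c=capture(n); c['R']=cv2.Rodrigues(np.array(c['rvec'],float))[0]; c['t']=np.array(c['tvec'],float).ravel(); return c
def save(n,f,crop=None,s=1):
    im=cv2.cvtColor(f,cv2.COLOR_RGB2BGR)
    if crop: x0,y0,x1,y1=crop; im=im[y0:y1,x0:x1]
    cv2.imwrite('pics/'+n,cv2.resize(im,None,fx=s,fy=s,interpolation=cv2.INTER_CUBIC))
def ray(c,u,v):
    p=cv2.undistortPoints(np.array([[[u,v]]],float),np.array(c['intrinsics']),np.array(c['dist_coeffs']))[0,0]
    return c['R'].T@np.array([p[0],p[1],1]), -c['R'].T@c['t']
def at_z(c,u,v,z):
    d,o=ray(c,u,v); return o+d*(z-o[2])/d[2]
def cloud(c):
    h,w=c['depth'].shape; uv=np.stack(np.meshgrid(np.arange(w),np.arange(h)),-1).reshape(-1,1,2).astype(float)
    p=cv2.undistortPoints(uv,np.array(c['intrinsics']),np.array(c['dist_coeffs']))[:,0]
    z=c['depth'].reshape(-1,1); P=np.c_[p*z,z]
    return ((P-c['t'])@c['R']).reshape(h,w,3)
E
python3 - <<'E'
from h import *
for n in('top','side'):
    c=cam(n); save(n+'0.png',c['frame'],s=1.5); print(n,-c['R'].T@c['t'])
    np.savez(n+'.npz',**{k:c[k] for k in c})
s=get_state(); print(s)
E
```

```text
top [ 0.51816771 -0.01237396  1.23227588]
side [0.49928419 0.54332284 0.49584205]
{'t': 0.1, 'q': array([-9.05869410e-01,  3.59286729e-01,  1.11835433e-02, -2.61105938e-04,
       -1.22413774e+00, -2.88125645e-01]), 'qvel': array([-0.0011612 , -0.00195799,  0.00138675,  0.00144424, -0.0005258 ,
       -0.00073027]), 'joint_torque': array([-1.12574526e-03, -5.84762943e+01,  2.94109225e+01,  6.95456699e+00,
       -3.16751248e-03,  3.58199923e-07]), 'tool_pos': array([ 0.24818737, -0.62726305,  0.23049878]), 'tcp_rot': array([-1.87244362e-01,  9.82313093e-01,  6.98139525e-04, -2.22237173e-04]), 'force': array([ 0.79751273,  0.79672752, -0.32599164]), 'moment': array([0.02907894, 0.00867178, 0.01105913]), 'finger_force': 0.0, 'gripper_width': 1.0064650923301937}
```

View pics/top0.png

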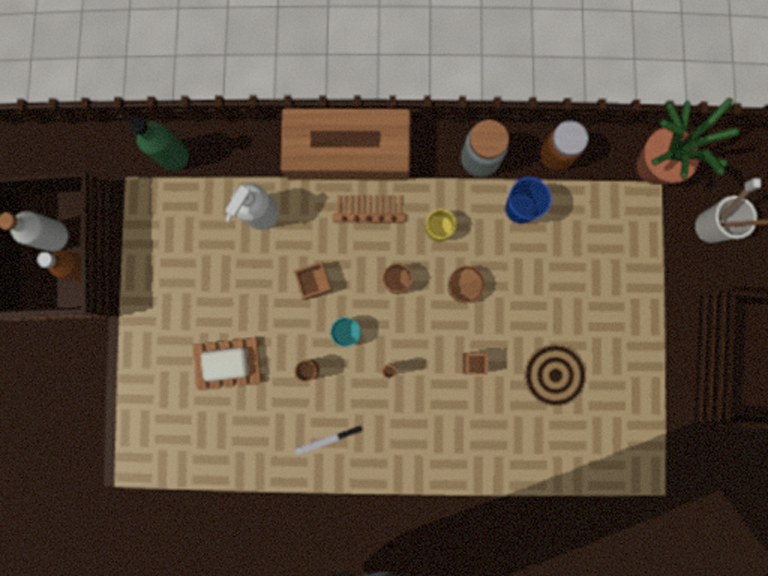

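View pics/side0.png

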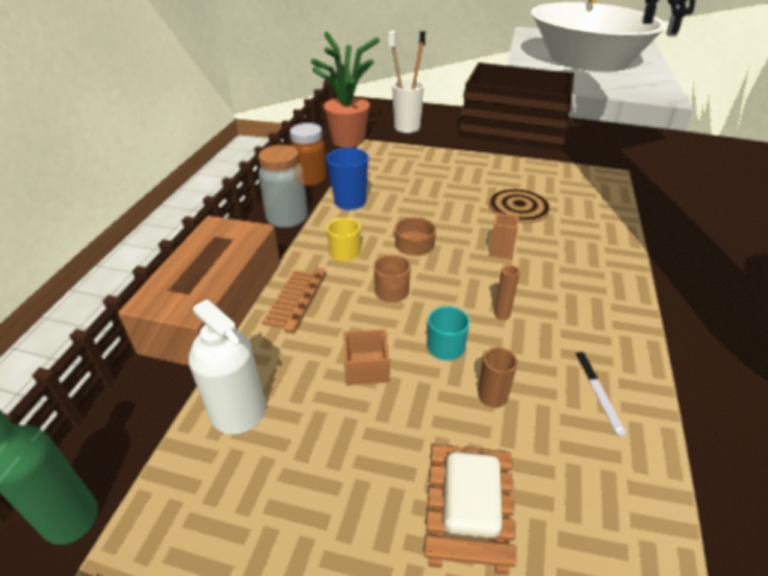

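Top view (1.5× pixels): round teak candidates are (466,284) widest and low, (397,278) second, (307,370) third and (389,370) narrowest. Look-alikes are the square boxes (313,281) and (475,363), yellow cup (441,224) and turquoise cup (346,332). The coaster is at (555,375).

```bash
python3 - <<'E'
from h import *
c=dict(np.load('top.npz')); P=cloud(c)
save('crop0.png',c['frame'],(180,130,410,275),3.4)
for n,(u,v),h,r in [('widest',(466,284),.032,.033),('second',(397,278),.048,.026),('third',(307,370),.064,.019),('narrow',(389,370),.08,.012),('boxL',(313,281),.04,.03),('boxS',(475,363),.06,.02),('coaster',(555,375),.006,.055),('turq',(346,332),.048,.026),('yel',(441,224),.048,.026),('cup',(528,200),.09,.036),('pump',(255,205),.16,.03)]:
    a=at_z(c,u/1.5,v/1.5,h)
    d=np.linalg.norm(P[...,:2]-a[:2],axis=-1)
    m=(d<r+.02)&(abs(P[...,2]-h)<.007)
    q=P[m]; 
    (cx,cy),R=cv2.minEnclosingCircle(q[:,:2].astype(np.float32)) if len(q) else ((0,0),0)
    print(n,a[:2].round(3),(round(cx,4),round(cy,4)),round(R,4),len(q), q[:,2].max() if len(q) else 0)
E
```

```text
widest [ 0.627 -0.131] (0.6285, -0.131) 0.0332 92 0.038244173867861914
second [ 0.634 -0.012] (0.6358, -0.01) 0.0258 69 0.05449808999719334
third [0.476 0.137] (0.4755, 0.1403) 0.019 53 0.06860094980443833
narrow [ 0.478 -0.   ] (0.4769, 0.002) 0.0117 30 0.08567358864879455
boxL [0.628 0.133] (0.6313, 0.1369) 0.0348 134 0.046256298965037794
boxS [ 0.491 -0.144] (0.4908, -0.1452) 0.0247 90 0.0659977041168154
coaster [ 0.47  -0.292] (0.4702, -0.2919) 0.075 2282 0.012884461813913449
turq [0.541 0.074] (0.5422, 0.0781) 0.0259 62 0.05247538114720024
yel [ 0.729 -0.087] (0.7304, -0.0842) 0.026 73 0.053940090972196694
cup [ 0.764 -0.229] (0.7679, -0.232) 0.0367 141 0.09560045448155065
pump [0.736 0.213] (0.7409, 0.2427) 0.0277 162 0.16606054435107645
```

View pics/crop0.png

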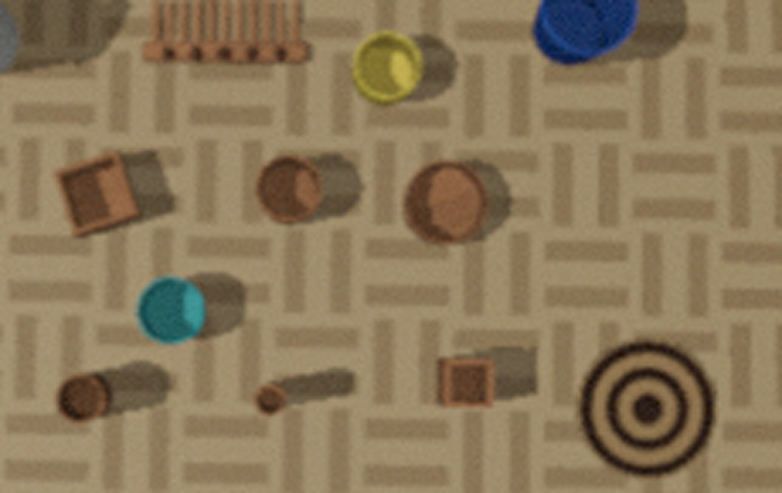

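The crop confirms it. The four round rims match radii of 33, 26, 19 and 12 mm, and the boxes are clearly square. Next I square up the tool and head for the widest tub.

```bash
python3 -m creep '[[0,1,0,0,0,0.94,85],[0,1,0,0,0,0.94,85],[0,1,0,0,0,0.94,85],[0,1,0,0,0,0.94,85],[0,1,0,0,0,0.94,85]]' 40
python3 -m creep '[[-1,1,0,0,0,0,85],[-1,1,0,0,0,0,85],[-1,1,0,0,0,0,85],[-1,1,0,0,0,0,85],[-1,1,0,0,0,0,85]]'
python3 -m creep '[[-1,1,0,0,0,0,85],[-1,1,0,0,0,0,85],[-1,1,0,0,0,0,85],[-1,0,0,0,0,0,85],[-1,0,0,0,0,0,85]]'
python3 - <<'E'
from h import *
s=get_state();print(s['tool_pos'],s['tcp_rot'],s['gripper_width'])
E
```

```text
t: 0.72
tool_pos: [0.2144, -0.4812, 0.2309]
tcp_rot: [0.001, 1.0, 0.0, -0.0]
force: [0.9, -0.3, -0.3]
gripper_width: 0.995
finger_force: 0.0
t: 1.35
tool_pos: [0.3654, -0.3309, 0.2312]
tcp_rot: [-0.0, 1.0, 0.0, -0.0]
force: [0.6, -0.9, 0.4]
gripper_width: 0.996
finger_force: 0.0
t: 1.98
tool_pos: [0.5156, -0.2413, 0.2312]
tcp_rot: [-0.001, 1.0, 0.0, -0.0]
force: [1.2, -0.3, 0.1]
gripper_width: 0.993
finger_force: 0.0
[ 0.51556292 -0.24134646  0.23117195] [-9.42079604e-04  9.99999548e-01  8.08660902e-05 -9.90949883e-05] 0.9929702937765365
```

```bash
python3 -m creep '[[-0.94,0.92,0,0,0,0,85],[-0.94,0.92,0,0,0,0,85],[-0.94,0.92,0.5,0,0,0,85],[-0.94,0.92,0.5,0,0,0,85],[0,0,0,0,0,0,85]]'
cat >> h.py <<'E'
def find(c,a,h,r,tol=.006,pad=.015):
    P=cloud(c); d=np.linalg.norm(P[...,:2]-np.array(a),axis=-1)
    q=P[(d<r+pad)&(abs(P[...,2]-h)<tol)]
    if len(q)<5: return None
    (cx,cy),R=cv2.minEnclosingCircle(q[:,:2].astype(np.float32)); return round(cx,4),round(cy,4),round(R,4),len(q),round(float(np.median(q[:,2])),4)
E
python3 - <<'E'
from h import *
c=cam('wrist'); print(-c['R'].T@c['t'], c['R'][2]); print(find(c,(.6285,-.131),.032,.033)); print(find(c,(.6358,-.01),.048,.026))
s=cam('side'); im=np.hstack([c['frame'],s['frame']]); save('ws1.png',im,s=.78)
# finger tips: lowest points near tcp in any view
for k in(c,s):
    P=cloud(k); d=np.linalg.norm(P[...,:2]-np.array([.6285,-.131]),axis=-1); q=P[(d<.07)&(P[...,2]>.12)&(P[...,2]<.3)]
    if len(q): print(len(q),np.percentile(q[:,2],[0,1,3,10]))
E
```

```text
t: 2.6
tool_pos: [0.6279, -0.1296, 0.1987]
tcp_rot: [-0.001, 1.0, 0.0, -0.002]
force: [0.4, -0.2, 0.1]
gripper_width: 0.997
finger_force: 0.0
[ 0.56076904 -0.12897299  0.34170258] [ 2.63519593e-01  4.79285604e-04 -9.64653925e-01]
(0.6279, -0.1315, 0.0331, 722, 0.0317)
(0.6357, -0.011, 0.0264, 742, 0.0473)
34411 [0.21089152 0.21625808 0.22169345 0.23543399]
667 [0.2140289  0.21528829 0.21691858 0.22305476]
```

View pics/ws1.png

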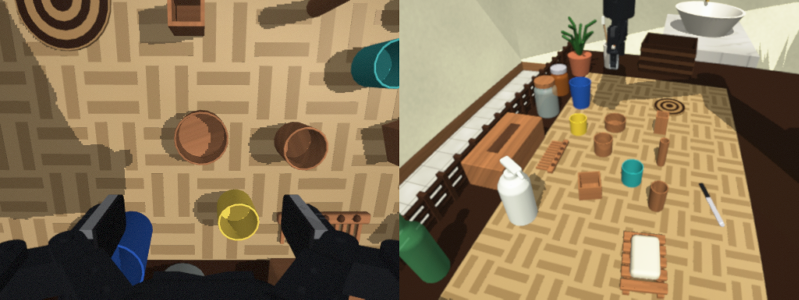

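```bash
python3 -m creep '[[0,-0.06,1,0,0,0.04,85],[0,0,1,0,0,0,85],[0,0,1,0,0,0,85],[0,0,1,0,0,0,85],[0,0,1,0,0,0,85]]'
python3 -m creep '[[0,0,1,0,0,0,85],[0,0,0.5,0,0,0,85],[0,0,0,0,0,0,60],[0,0,0,0,0,0,60],[0,0,0,0,0,0,60]]' 30
python3 -m creep '[[0,0,0,0,0,0,60],[0,0,0,0,0,0,60],[0,0,0,0,0,0,60]]'
```

```text
t: 3.32
tool_pos: [0.6271, -0.1343, 0.0514]
tcp_rot: [0.002, 1.0, 0.0, 0.001]
force: [0.0, -0.9, -0.4]
gripper_width: 0.996
finger_force: 0.0
t: 3.95
tool_pos: [0.6281, -0.1334, 0.0075]
tcp_rot: [0.001, 1.0, 0.0, 0.001]
force: [0.2, -1.0, -0.2]
gripper_width: 0.745
finger_force: 33.1
t: 4.32
tool_pos: [0.6278, -0.1333, 0.007]
tcp_rot: [0.001, 1.0, -0.0, 0.0]
force: [-1.7, 0.1, 6.1]
gripper_width: 0.74
finger_force: 33.7
```

```bash
python3 -m creep '[[0,0,-0.5,0,0,0,60],[0,0,-1,0,0,0,60],[0,0,-1,0,0,0,60],[0,0,-1,0,0,0,60],[0,0,0,0,0,0,60]]'
python3 -m creep '[[0.88,-0.88,0,0,0,0,60],[0.88,-0.88,0,0,0,0,60],[0.88,-0.88,0,0,0,0,60],[0.88,-0.88,0,0,0,0,60],[0.88,-0.88,0,0,0,0,60]]'
python3 -m creep '[[0.88,-0.88,0,0,0,0,60],[0,0,0,0,0,0,60],[0,0,0,0,0,0,60]]'
python3 - <<'E'
from h import *
c=cam('wrist'); save('w2.png',c['frame'])
P=cloud(c); s=get_state()['tool_pos']; print(s)
d=np.linalg.norm(P[...,:2]-s[:2],axis=-1)
q=P[(d<.045)&(P[...,2]>.08)&(P[...,2]<.15)]; print(np.percentile(q[:,2],[1,10,50]))
for u in(.12,.125,.13,.135): print(u,find(c,s[:2],u,.033,.003))
# coaster: fit dark outer ring by points on z=0.006 in top
t=cam('top'); P=cloud(t); f=t['frame'].sum(2); d=np.linalg.norm(P[...,:2]-[.47,-.292],axis=-1); 
m=(d<.065)&(abs(P[...,2]-.006)<.02)&(f<200); q=P[m][:,:2].astype(np.float32); print(cv2.minEnclosingCircle(q),len(q))
E
```

```text
t: 4.95
tool_pos: [0.6291, -0.1334, 0.1149]
tcp_rot: [0.001, 1.0, -0.0, 0.003]
force: [-0.6, -0.1, -0.8]
gripper_width: 0.744
finger_force: 33.4
t: 5.58
tool_pos: [0.4936, -0.2656, 0.1109]
tcp_rot: [0.001, 1.0, 0.0, -0.0]
force: [0.4, -0.3, -0.8]
gripper_width: 0.746
finger_force: 33.4
t: 5.95
tool_pos: [0.4685, -0.2914, 0.1111]
tcp_rot: [0.002, 1.0, 0.0, -0.0]
force: [0.6, 0.2, -0.3]
gripper_width: 0.743
finger_force: 33.4
[ 0.46884748 -0.29112531  0.11117792]
[0.10695074 0.10777535 0.11693477]
0.12 (0.4603, -0.2883, 0.0403, 1900, 0.1202)
0.125 (0.4621, -0.2903, 0.0451, 2331, 0.1252)
0.13 (0.4619, -0.2905, 0.0455, 2635, 0.1301)
0.135 (0.462, -0.2905, 0.0456, 4752, 0.1357)
((0.0, 0.0), 0.0) 0
```

View pics/w2.png

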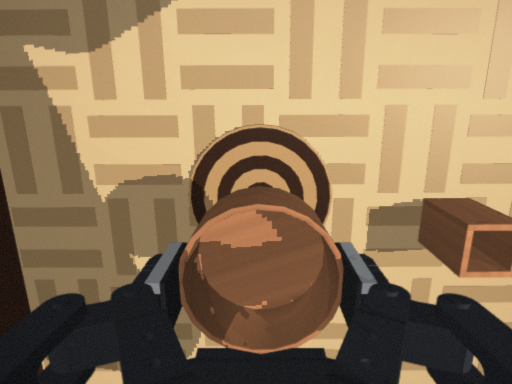

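The tub is held level, and the coaster behind it spans columns 190–331 with its top edge at row 125. I locate its centre from that.

```bash
python3 - <<'E'
from h import *
c=cam('wrist')
l=at_z(c,190.5,191,.006);r=at_z(c,331,191,.006);t=at_z(c,261,125,.006);print(l,r,t, 'centre x',t[0]-.055,'y',(l[1]+r[1])/2, np.linalg.norm(l-r), get_state()['tool_pos'])
E
```

```text
[ 0.46564163 -0.34315952  0.006     ] [ 0.46589599 -0.23675587  0.006     ] [ 0.41677335 -0.28966904  0.006     ] centre x 0.36177334817720846 y -0.289957696238627 0.10640395715930152 [ 0.46909908 -0.29088345  0.11116365]
```

```bash
python3 -m creep '[[-0.06,0,1,0,0,0,60],[0,0,1,0,0,0,60],[0,0,1,0,0,0,60],[0,0,0,0,0,0,60],[0,0,0.23,0,0,0,60]]'
python3 -m creep '[[0,0,0,0,0,0,60],[0,0,0,0,0,0,60]]'
```

```text
t: 6.72
tool_pos: [0.4718, -0.2914, 0.0154]
tcp_rot: [0.001, 1.0, -0.0, 0.001]
force: [0.5, -0.0, -0.0]
gripper_width: 0.74
finger_force: 33.7
t: 6.98
tool_pos: [0.471, -0.2915, 0.0152]
tcp_rot: [0.001, 1.0, -0.0, 0.001]
force: [0.1, -0.6, -1.1]
gripper_width: 0.741
finger_force: 33.7
```

```bash
python3 -m creep '[[0,0,0.06,0,0,0,60],[0,0,0,0,0,0,60],[0,0,0,0,0,0,85],[0,0,0,0,0,0,85],[0,0,0,0,0,0,85]]'
python3 -m creep '[[0,0,0,0,0,0,85],[0,0,-0.5,0,0,0,85],[0,0,-1,0,0,0,85],[0,0,-1,0,0,0,85],[0,0,-1,0,0,0,85]]'
python3 -m creep '[[-1,1,-0.7,0,0,0,85],[-1,1,-0.7,0,0,0,85],[0,0,0,0,0,0,85]]'
python3 - <<'E'
from h import *
c=cam('wrist'); print(find(c,(.471,-.291),.038,.033,.004),find(c,(.471,-.291),.010,.02,.004,0)); t=cam('top'); print(find(t,(.471,-.291),.038,.033)); print(find(c,(.6357,-.0105),.048,.026),find(t,(.6357,-.0105),.048,.026),get_state()['tool_pos'])
save('w3.png',c['frame'])
E
```

```text
t: 7.6
tool_pos: [0.4704, -0.2914, 0.0126]
tcp_rot: [0.001, 1.0, -0.0, -0.0]
force: [-0.6, -0.2, 0.6]
gripper_width: 0.992
finger_force: 0.0
t: 8.22
tool_pos: [0.4705, -0.2914, 0.1197]
tcp_rot: [0.001, 1.0, -0.0, 0.0]
force: [0.8, -0.6, 0.4]
gripper_width: 0.997
finger_force: 0.0
t: 8.6
tool_pos: [0.5335, -0.2302, 0.1627]
tcp_rot: [-0.0, 1.0, -0.0, 0.002]
force: [-0.6, -0.6, -0.8]
gripper_width: 0.998
finger_force: 0.0
(0.4711, -0.2907, 0.0331, 1049, 0.0378) (0.471, -0.291, 0.02, 1805, 0.0102)
(0.4638, -0.2897, 0.031, 47, 0.0373)
(0.6311, -0.0222, 0.0228, 396, 0.0463) (0.6509, -0.0112, 0.0196, 25, 0.0473) [ 0.53047703 -0.23113561  0.16031643]
```

View pics/w3.png

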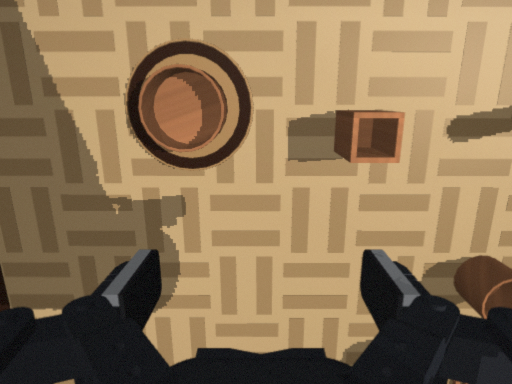

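```bash
python3 -m creep '[[-0.44,0.92,0,0,0,0,52],[-0.44,0.92,0,0,0,0,52],[-0.44,0.92,0,0,0,0,52],[-0.44,0.92,0,0,0,0,52],[-0.44,0.92,0,0,0,0,52]]'
python3 -m creep '[[-0.44,0.92,0,0,0,0,52],[-0.44,0.92,0,0,0,0,52],[-0.44,0.92,0,0,0,0,52],[0,0,0,0,0,0,52],[0,0,0,0,0,0,52]]'
cat > tips.py <<'E'
from h import *
c=cam('wrist'); s=get_state(); p=s['tool_pos']; P=cloud(c); d=np.linalg.norm(P[...,:2]-p[:2],axis=-1)
q=P[(d<.08)&(P[...,2]>p[2]-.01)&(P[...,2]<p[2]+.05)]
print(p.round(4),s['gripper_width'],np.percentile(q[:,2],[0,.5,2,5])-p[2])
E
python3 tips.py; python3 -m creep '[[0,0,0,0,0,0,38],[0,0,0,0,0,0,38],[0,0,0,0,0,0,38]]' >/dev/null; python3 tips.py;  python3 -m creep '[[0,0,0,0,0,0,24],[0,0,0,0,0,0,24],[0,0,0,0,0,0,24]]'>/dev/null; python3 tips.py
python3 -c "
from h import *
c=cam('wrist');print(find(c,(.6357,-.0105),.048,.026))"
```

```text
t: 9.32
tool_pos: [0.5961, -0.0938, 0.1592]
tcp_rot: [0.002, 1.0, -0.0, -0.001]
force: [-0.4, -0.7, -0.8]
gripper_width: 0.609
finger_force: 0.0
t: 9.95
tool_pos: [0.6358, -0.0119, 0.1592]
tcp_rot: [0.002, 1.0, -0.0, -0.001]
force: [-0.6, -0.2, -0.6]
gripper_width: 0.606
finger_force: 0.0
[ 0.6359 -0.012   0.1593] 0.6088813471624135 [0.00251325 0.00427678 0.00655696 0.00941471]
[ 0.6366 -0.0112  0.1597] 0.4440062929961624 [0.00115056 0.00252647 0.00565142 0.00867073]
[ 0.6367 -0.0109  0.1596] 0.28147480134328906 [-0.00071504  0.00216431  0.00538106  0.00847437]
(0.6354, -0.0107, 0.0259, 824, 0.0476)
```

```bash
python3 -m creep '[[0.04,0,0,0,0,0,72],[0,0,0,0,0,0,72],[0,0,1,0,0,0,72],[0,0,1,0,0,0,72],[0,0,1,0,0,0,72]]'
python3 -m creep '[[0,0,1,0,0,0,72],[0,0,0.42,0,0,0,72],[0,0,0,0,0,0,72],[0,0,0,0,0,0,45],[0,0,0,0,0,0,45]]' 30
python3 -m creep '[[0,0,0,0,0,0,45],[0,0,0,0,0,0,45]]'
```

```text
t: 11.52
tool_pos: [0.6355, -0.011, 0.0689]
tcp_rot: [0.001, 1.0, 0.0, 0.0]
force: [0.3, -0.2, -0.7]
gripper_width: 0.846
finger_force: 0.0
t: 12.15
tool_pos: [0.6365, -0.0108, 0.0287]
tcp_rot: [0.001, 1.0, 0.0, 0.001]
force: [0.1, -0.4, 3.9]
gripper_width: 0.594
finger_force: 31.6
t: 12.4
tool_pos: [0.6366, -0.0108, 0.0287]
tcp_rot: [0.001, 1.0, 0.0, 0.001]
force: [-0.8, 1.2, 6.1]
gripper_width: 0.592
finger_force: 31.8
```

```bash
python3 -m creep '[[0,0,-0.5,0,0,0,45],[0,0,-1,0,0,0,45],[0,0,-1,0,0,0,45],[0,0,-1,0,0,0,45],[0,0,0,0,0,0,45]]'
python3 -m creep '[[0.55,-0.93,0,0,0,0,45],[0.55,-0.93,0,0,0,0,45],[0.55,-0.93,0,0,0,0,45],[0.55,-0.93,0,0,0,0,45],[0.55,-0.93,0,0,0,0,45]]'
python3 -m creep '[[0.55,-0.93,0,0,0,0,45],[0.55,-0.93,0,0,0,0,45],[0.55,-0.93,0,0,0,0,45],[0.55,-0.93,0,0,0,0,45],[0.55,-0.93,0,0,0,0,45]]'
python3 -m creep '[[0,0,0,0,0,0,45],[0,0,0,0,0,0,45]]'
python3 - <<'E'
from h import *
c=cam('wrist'); save('w4.png',c['frame']); s=get_state();p=s['tool_pos'];print(p,s['tcp_rot'])
print(find(c,(.471,-.291),.038,.033,.004))
P=cloud(c); d=np.linalg.norm(P[...,:2]-p[:2],axis=-1)
q=P[(d<.018)&(P[...,2]>.04)&(P[...,2]<.2)]; print(np.percentile(q[:,2],[5,20,50]))
E
```

```text
t: 13.02
tool_pos: [0.6371, -0.0107, 0.1359]
tcp_rot: [0.001, 1.0, 0.001, 0.003]
force: [-0.6, 0.6, -1.5]
gripper_width: 0.596
finger_force: 31.6
t: 13.65
tool_pos: [0.5516, -0.1511, 0.1319]
tcp_rot: [0.001, 1.0, 0.0, -0.0]
force: [0.2, 0.4, -0.9]
gripper_width: 0.593
finger_force: 31.6
t: 14.28
tool_pos: [0.4688, -0.2902, 0.132]
tcp_rot: [0.001, 1.0, 0.0, -0.0]
force: [0.1, -0.3, -0.6]
gripper_width: 0.594
finger_force: 31.6
t: 14.52
tool_pos: [0.4696, -0.2895, 0.132]
tcp_rot: [0.002, 1.0, 0.0, -0.0]
force: [0.1, -1.0, -1.5]
gripper_width: 0.595
finger_force: 31.6
[ 0.46989523 -0.28923691  0.13199731] [ 1.14154360e-03  9.99999346e-01  6.91195379e-05 -2.31106756e-05]
(0.4711, -0.2905, 0.033, 601, 0.0379)
[0.10636345 0.1068239  0.10731409]
```

View pics/w4.png

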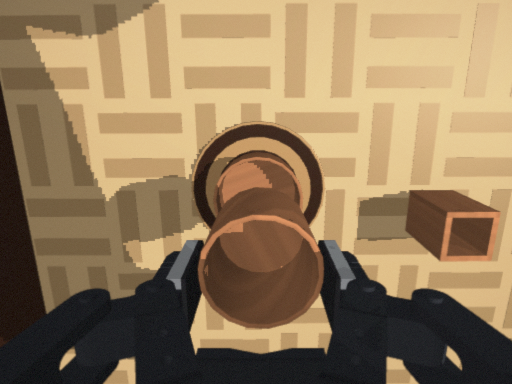

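The second tub hangs upright, with its rim at columns 202–321 and rows 215–327. The widest tub waits below it at about (258,190).

```bash
python3 - <<'E'
from h import *
c=cam('wrist'); z=get_state()['tool_pos'][2]-.029+.048
for uv in((202,268),(321,268),(262,215),(262,327)): print(at_z(c,*uv,z).round(4))
print(get_state()['tool_pos'])
E
```

```text
[ 0.4665 -0.312   0.151 ]
[ 0.4666 -0.264   0.151 ]
[ 0.444  -0.2878  0.151 ]
[ 0.4942 -0.2879  0.151 ]
[ 0.47007064 -0.2890707   0.13200086]
```

```bash
python3 -m creep '[[-0.06,-0.08,0,0,0,0,45],[0,0,1,0,0,0,45],[0,0,0.6,0,0,0,45],[0,0,0.5,0,0,0,45],[0,0,0.5,0,0,0,45]]'
python3 -m creep '[[0,0,0.4,0,0,0,45],[0,0,0.06,0,0,0,45],[0,0,0,0,0,0,45]]'
```

```text
t: 15.25
tool_pos: [0.472, -0.2919, 0.0534]
tcp_rot: [0.001, 1.0, -0.0, 0.0]
force: [0.4, 0.1, -0.8]
gripper_width: 0.59
finger_force: 31.6
t: 15.62
tool_pos: [0.4718, -0.2921, 0.0404]
tcp_rot: [0.001, 1.0, -0.0, 0.0]
force: [0.6, -0.1, -1.3]
gripper_width: 0.595
finger_force: 31.6
```

```bash
python3 -m creep '[[0,0,0.05,0,0,0,45],[0,0,0,0,0,0,45],[0,0,0,0,0,0,70],[0,0,0,0,0,0,70],[0,0,0,0,0,0,70]]'
python3 -m creep '[[0,0,-0.5,0,0,0,70],[0,0,-1,0,0,0,70],[0,0,-1,0,0,0,70],[0,0,-1,0,0,0,70],[0,0,0,0,0,0,52]]'
python3 - <<'E'
from h import *
c=cam('wrist'); print(find(c,(.471,-.291),.038,.033,.004),find(c,(.471,-.291),.058,.026,.004),find(c,(.471,-.291),.014,.015,.005,0),get_state()['tool_pos'])
t=cam('top'); print(find(t,(.477,.002),.08,.012),find(t,(.4755,.14),.064,.019))
E
```

```text
t: 16.25
tool_pos: [0.4717, -0.292, 0.0388]
tcp_rot: [0.001, 1.0, -0.0, 0.0]
force: [-0.2, -0.8, -0.4]
gripper_width: 0.824
finger_force: 0.0
t: 16.88
tool_pos: [0.4733, -0.2926, 0.1475]
tcp_rot: [0.001, 1.0, -0.001, 0.003]
force: [-1.2, 0.2, 0.2]
gripper_width: 0.626
finger_force: 0.0
(0.471, -0.2905, 0.0329, 1008, 0.0379) (0.4709, -0.2912, 0.0261, 889, 0.0577) (0.471, -0.291, 0.015, 980, 0.0141) [ 0.47233389 -0.29215904  0.14574153]
(0.4769, 0.0021, 0.0117, 28, 0.0809) (0.4752, 0.1405, 0.0189, 49, 0.0638)
```

```bash
python3 -m creep '[[0,1,-0.3,0,0,0,55],[0,1,-0.3,0,0,0,55],[0,1,0,0,0,0,55],[0,1,0,0,0,0,55],[0,1,0,0,0,0,55]]' >/dev/null
python3 -m creep '[[0,1,0,0,0,0,55],[0,1,0,0,0,0,55],[0,1,0,0,0,0,55],[0,1,0,0,0,0,55],[0,1,0,0,0,0,55]]' >/dev/null
python3 -m creep '[[0,1,0,0,0,0,55],[0,1,0,0,0,0,55],[0,1,0,0,0,0,55],[0,1,0,0,0,0,55],[-0.1,0.4,0,0,0,0,55]]' >/dev/null
python3 -m creep '[[0,0,0,0,0,0,55],[0,0,0,0,0,0,55]]' 
python3 - <<'E'
from h import *
c=cam('wrist'); print(find(c,(.4752,.1405),.064,.019),get_state()['tool_pos'],find(c,(.477,.002),.08,.012))
E
```

```text
t: 19.1
tool_pos: [0.4753, 0.1392, 0.1614]
tcp_rot: [0.001, 1.0, -0.0, -0.0]
force: [-0.9, -0.6, 0.3]
gripper_width: 0.647
finger_force: 0.0
(0.4751, 0.1424, 0.019, 658, 0.0636) [0.47541338 0.13910433 0.16149764] (0.4771, 0.0018, 0.0125, 604, 0.0792)
```

```bash
python3 -m creep '[[0,0.08,0,0,0,0,55],[0,0,1,0,0,0,55],[0,0,1,0,0,0,55],[0,0,1,0,0,0,55],[0,0,0.9,0,0,0,55]]'
python3 -m creep '[[0,0,0,0,0,0,55],[0,0,0,0,0,0,55],[0,0,0,0,0,0,30],[0,0,0,0,0,0,30],[0,0,0,0,0,0,30]]' 30
python3 -m creep '[[0,0,0,0,0,0,30],[0,0,0,0,0,0,30]]'
```

```text
t: 19.77
tool_pos: [0.4757, 0.1421, 0.0439]
tcp_rot: [0.001, 1.0, 0.0, 0.0]
force: [-0.3, -0.2, -0.9]
gripper_width: 0.643
finger_force: 0.0
t: 20.4
tool_pos: [0.4765, 0.1428, 0.046]
tcp_rot: [0.001, 1.0, 0.001, 0.001]
force: [0.0, -1.4, 7.8]
gripper_width: 0.424
finger_force: 29.7
t: 20.65
tool_pos: [0.4765, 0.1428, 0.0461]
tcp_rot: [0.001, 1.0, 0.001, 0.001]
force: [-0.8, -0.7, 6.7]
gripper_width: 0.419
finger_force: 29.7
```

```bash
python3 -m creep '[[0,0,-0.5,0,0,0,30],[0,0,-1,0,0,0,30],[0,0,-1,0,0,0,30],[0,0,-1,0,0,0,30],[0,0,-0.8,0,0,0,30]]'
python3 -m creep '[[0.18,-1,0,0,0,0,30],[0,-1,0,0,0,0,30],[0,-1,0,0,0,0,30],[0,-1,0,0,0,0,30],[0,-1,0,0,0,0,30]]' >/dev/null
python3 -m creep '[[0,-1,0,0,0,0,30],[0,-1,0,0,0,0,30],[0,-1,0,0,0,0,30],[0,-1,0,0,0,0,30],[0,-1,0,0,0,0,30]]' >/dev/null
python3 -m creep '[[0,-1,0,0,0,0,30],[0,-1,0,0,0,0,30],[0,-1,0,0,0,0,30],[0,-1,0,0,0,0,30],[0,-0.45,0,0,0,0,30]]' >/dev/null
python3 -m creep '[[0,0,0,0,0,0,30],[0,0,0,0,0,0,30]]'
python3 - <<'E'
from h import *
c=cam('wrist'); save('w5.png',c['frame']); s=get_state();p=s['tool_pos'];print(p,s['tcp_rot'])
print(find(c,(.471,-.291),.038,.033,.004),find(c,(.471,-.291),.058,.026,.003,.006))
print('held',find(c,p[:2],p[2]-.046+.064,.019,.002,.004))
P=cloud(c); d=np.linalg.norm(P[...,:2]-p[:2],axis=-1)
q=P[(d<.012)&(P[...,2]>.04)&(P[...,2]<.2)]; print(np.percentile(q[:,2],[5,20,50]))
E
```

```text
t: 21.28
tool_pos: [0.4757, 0.1426, 0.1755]
tcp_rot: [0.001, 1.0, 0.001, 0.001]
force: [0.8, -0.3, -0.4]
gripper_width: 0.417
finger_force: 30.3
t: 23.4
tool_pos: [0.4691, -0.2905, 0.1738]
tcp_rot: [0.001, 1.0, 0.0, 0.0]
force: [0.2, 0.8, -0.6]
gripper_width: 0.421
finger_force: 30.3
[ 0.46922    -0.29039938  0.17384389] [9.47848088e-04 9.99999541e-01 6.87589551e-05 1.22503506e-04]
(0.471, -0.2906, 0.0329, 642, 0.0378) (0.4706, -0.2912, 0.026, 431, 0.0579)
held (0.4679, -0.2904, 0.0225, 1874, 0.1918)
[0.13110541 0.13151374 0.13205663]
```

View pics/w5.png

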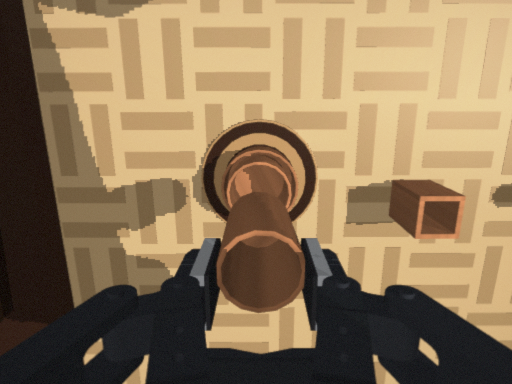

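Third tub held upright; its rim spans columns 219–304 and rows 233–307, above the two-tub nest.

```bash
python3 - <<'E'
from h import *
c=cam('wrist'); z=get_state()['tool_pos'][2]-.046+.064
for uv in((219,267),(304,267),(262,232),(262,308)): print(at_z(c,*uv,z).round(4))
print(get_state()['tool_pos'])
E
```

```text
[ 0.4659 -0.3064  0.1919]
[ 0.4659 -0.2719  0.1919]
[ 0.4507 -0.2889  0.1919]
[ 0.4849 -0.289   0.1919]
[ 0.46924384 -0.29036789  0.17386502]
```

```bash
python3 -m creep '[[-0.09,-0.06,0,0,0,0,30],[0,0,1,0,0,0,30],[0,0,0.8,0,0,0,30],[0,0,0.6,0,0,0,30],[0,0,0.5,0,0,0,30]]'
python3 -m creep '[[0,0,0.4,0,0,0,30],[0,0,0.4,0,0,0,30],[0,0,0.04,0,0,0,30],[0,0,0,0,0,0,30]]'
```

```text
t: 24.12
tool_pos: [0.4721, -0.2927, 0.086]
tcp_rot: [0.001, 1.0, -0.0, -0.0]
force: [0.3, 0.1, -0.3]
gripper_width: 0.421
finger_force: 30.3
t: 24.62
tool_pos: [0.4721, -0.293, 0.0617]
tcp_rot: [0.001, 1.0, -0.0, 0.0]
force: [0.1, 0.1, 0.2]
gripper_width: 0.42
finger_force: 30.3
```

```bash
python3 -m creep '[[0,0,0.05,0,0,0,30],[0,0,0,0,0,0,30],[0,0,0,0,0,0,55],[0,0,0,0,0,0,55],[0,0,0,0,0,0,55]]'
python3 -m creep '[[0,0,-0.5,0,0,0,55],[0,0,-1,0,0,0,55],[0,0,-1,0,0,0,55],[0,0,-1,0,0,0,45],[0,0,-0.2,0,0,0,45]]'
python3 - <<'E'
from h import *
c=cam('wrist'); print(find(c,(.471,-.291),.038,.033,.004),find(c,(.471,-.291),.058,.026,.004,.006),find(c,(.471,-.291),.078,.019,.004),find(c,(.471,-.291),.018,.01,.006,0),get_state()['tool_pos'])
E
```

```text
t: 25.25
tool_pos: [0.472, -0.2929, 0.0601]
tcp_rot: [0.001, 1.0, -0.0, 0.0]
force: [-0.1, -0.5, -0.3]
gripper_width: 0.643
finger_force: 0.0
t: 25.88
tool_pos: [0.4732, -0.2934, 0.1744]
tcp_rot: [0.001, 1.0, -0.001, 0.002]
force: [0.4, 0.0, -0.8]
gripper_width: 0.531
finger_force: 0.0
(0.471, -0.2905, 0.0329, 852, 0.0379) (0.4707, -0.2911, 0.026, 726, 0.0579) (0.471, -0.2934, 0.0191, 593, 0.0778) (0.4724, -0.291, 0.0096, 249, 0.0181) [ 0.47285091 -0.29319922  0.17381325]
```

```bash
python3 -m creep '[[-0.15,1,0,0,0,0,42],[0,1,0,0,0,0,42],[0,1,0,0,0,0,42],[0,1,0,0,0,0,42],[0,1,0,0,0,0,42]]' >/dev/null
python3 -m creep '[[0,1,0,0,0,0,42],[0,1,0,0,0,0,42],[0,1,0,0,0,0,42],[0,1,0,0,0,0,42],[0,0.83,0,0,0,0,42]]' >/dev/null
python3 -m creep '[[0,0,0,0,0,0,42],[0,0,0,0,0,0,42]]' 
python3 - <<'E'
from h import *
c=cam('wrist'); print(find(c,(.477,.002),.08,.012),get_state()['tool_pos'])
E
```

```text
t: 27.42
tool_pos: [0.4767, 0.0018, 0.1707]
tcp_rot: [0.001, 1.0, -0.0, -0.0]
force: [0.7, 0.2, 0.7]
gripper_width: 0.49
finger_force: 0.0
(0.4768, 0.0012, 0.0122, 406, 0.0797) [0.47679479 0.00154265 0.17076304]
```

```bash
python3 -m creep '[[0,0,1,0,0,0,42],[0,0,1,0,0,0,42],[0,0,1,0,0,0,42],[0,0,0.62,0,0,0,42],[0,0,0,0,0,0,42]]'
python3 -m creep '[[0,0,0,0,0,0,42],[0,0,0,0,0,0,15],[0,0,0,0,0,0,15],[0,0,0,0,0,0,15],[0,0,0,0,0,0,15]]' 30
python3 -m creep '[[0,0,0,0,0,0,15],[0,0,-0.5,0,0,0,15],[0,0,-1,0,0,0,15],[0,0,-1,0,0,0,15],[0,0,-1,0,0,0,15]]'
python3 -m creep '[[0.18,-1,-1,0,0,0,15],[0,-1,0,0,0,0,15],[0,-1,0,0,0,0,15],[0,-1,0,0,0,0,15],[0,-1,0,0,0,0,15]]' >/dev/null
python3 -m creep '[[0,-1,0,0,0,0,15],[0,-1,0,0,0,0,15],[0,-1,0,0,0,0,15],[0,-1,0,0,0,0,15],[0,-0.83,0,0,0,0,15]]' >/dev/null
python3 -m creep '[[0,0,0,0,0,0,15],[0,0,0,0,0,0,15]]'
python3 - <<'E'
from h import *
c=cam('wrist'); save('w6.png',c['frame']); s=get_state();p=s['tool_pos'];print(p,s['tcp_rot'])
print(find(c,(.471,-.291),.058,.026,.003,.006),find(c,(.471,-.293),.078,.019,.003,.006))
E
```

```text
t: 28.1
tool_pos: [0.476, 0.0009, 0.0612]
tcp_rot: [0.002, 1.0, -0.001, -0.002]
force: [-0.2, 0.8, 0.7]
gripper_width: 0.49
finger_force: 0.0
t: 28.72
tool_pos: [0.4779, 0.0021, 0.0634]
tcp_rot: [0.001, 1.0, 0.0, 0.001]
force: [1.2, -1.8, 6.6]
gripper_width: 0.268
finger_force: 29.5
t: 29.35
tool_pos: [0.4768, 0.0021, 0.1685]
tcp_rot: [0.001, 1.0, 0.0, 0.0]
force: [0.9, -0.1, 0.2]
gripper_width: 0.268
finger_force: 29.6
t: 30.85
tool_pos: [0.4708, -0.2925, 0.1973]
tcp_rot: [0.001, 1.0, 0.0, -0.0]
force: [-0.7, -0.0, -0.2]
gripper_width: 0.266
finger_force: 29.6
[ 0.47089427 -0.29235969  0.1974174 ] [1.12026540e-03 9.99999364e-01 1.22539203e-04 3.38814482e-05]
(0.4706, -0.2912, 0.026, 499, 0.0579) (0.4709, -0.2934, 0.019, 341, 0.0779)
```

View pics/w6.png

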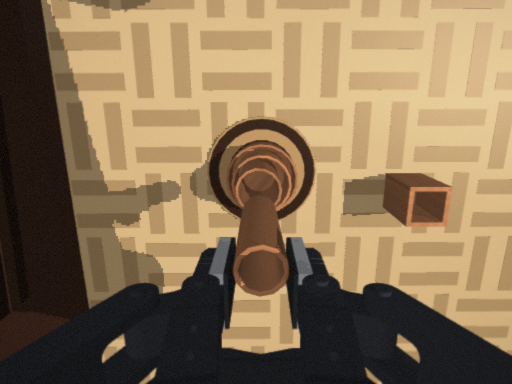

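Narrowest tub held upright, rim at columns 235–287 and rows 246–291; the three-tub nest is at about (262,178).

```bash
python3 - <<'E'
from h import *
c=cam('wrist'); z=get_state()['tool_pos'][2]-.0634+.08
for uv in((235,267),(287,267),(261,246),(261,291)): print(at_z(c,*uv,z).round(4))
for uv in((242,188),(281,188),(262,170),(262,208)): print('third',at_z(c,*uv,.078).round(4))
E
```

```text
[ 0.4682 -0.302   0.2141]
[ 0.4683 -0.2806  0.2141]
[ 0.4589 -0.2913  0.2141]
[ 0.4793 -0.2913  0.2141]
third [ 0.4688 -0.3063  0.078 ]
third [ 0.4689 -0.2751  0.078 ]
third [ 0.4543 -0.2903  0.078 ]
third [ 0.4856 -0.2903  0.078 ]
```

```bash
python3 -m creep '[[-0.03,-0.03,0,0,0,0,15],[0,0,1,0,0,0,15],[0,0,0.8,0,0,0,15],[0,0,0.6,0,0,0,15],[0,0,0.5,0,0,0,15]]'
python3 -m creep '[[0,0,0.4,0,0,0,15],[0,0,0.4,0,0,0,15],[0,0,0.1,0,0,0,15],[0,0,0,0,0,0,15]]'
```

```text
t: 31.58
tool_pos: [0.472, -0.2934, 0.1097]
tcp_rot: [0.001, 1.0, 0.0, -0.0]
force: [0.1, -0.5, -0.7]
gripper_width: 0.266
finger_force: 29.6
t: 32.08
tool_pos: [0.472, -0.2939, 0.0834]
tcp_rot: [0.001, 1.0, -0.0, -0.0]
force: [-0.5, 0.1, -0.1]
gripper_width: 0.267
finger_force: 29.6
```

```bash
python3 -m creep '[[0,0,0.06,0,0,0,15],[0,0,0,0,0,0,15],[0,0,0,0,0,0,42],[0,0,0,0,0,0,42],[0,0,0,0,0,0,42]]'
python3 -m creep '[[0,0,-0.5,0,0,0,42],[0,0,-1,0,0,0,42],[0,0,-1,0,0,0,42],[0,0,-1,0,0,0,42],[0,0,-0.5,0,0,0,42]]'
python3 -m creep '[[0,0,0,0,0,0,42],[0,0,0,0,0,0,42]]'
python3 - <<'E'
from h import *
c=cam('wrist'); save('w7.png',c['frame'])
for h,r in((.038,.033),(.058,.026),(.078,.019),(.098,.012)): print(find(c,(.471,-.292),h,r,.004,.006))
E
```

```text
t: 32.7
tool_pos: [0.4719, -0.2938, 0.0817]
tcp_rot: [0.001, 1.0, -0.0, 0.0]
force: [0.3, -0.3, -0.0]
gripper_width: 0.493
finger_force: 0.0
t: 33.33
tool_pos: [0.4726, -0.2941, 0.2043]
tcp_rot: [0.001, 1.0, -0.001, 0.002]
force: [-0.2, -0.6, 0.3]
gripper_width: 0.493
finger_force: 0.0
t: 33.58
tool_pos: [0.4713, -0.2935, 0.2005]
tcp_rot: [0.001, 1.0, 0.0, -0.001]
force: [-0.7, 0.0, -1.0]
gripper_width: 0.487
finger_force: 0.0
(0.4711, -0.2907, 0.0331, 710, 0.0379)
(0.4707, -0.2911, 0.0261, 612, 0.0579)
(0.4711, -0.2936, 0.019, 511, 0.0779)
(0.4708, -0.2943, 0.0121, 331, 0.0977)
```

View pics/w7.png

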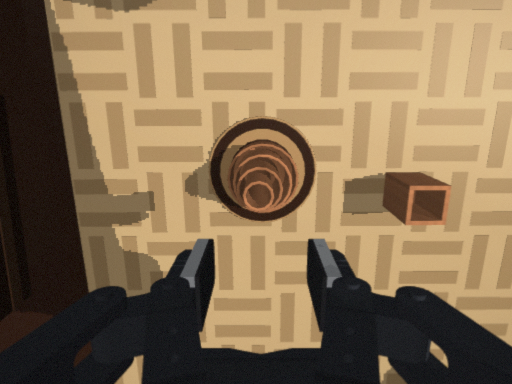

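All four tubs stand nested on the coaster at about (262,180), rims at 38, 58, 78 and 98 mm, and the gripper is clear. Handing in.

```bash
python3 -c "
from cell import *
print(job_done())"
```

```text
the job is handed in; nothing more can be done
None
```

The job is handed in at about 34 s: all four tubs stand nested and released on the coaster, each within about 3 mm of the next wider one's axis by my last wrist-camera measurement; the hand-in returned no verdict.

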